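# Load two blank holders into the latched slots of a milling magazine

## Robot

A 6-joint arm with a two-finger parallel gripper is mounted at the origin on the work surface. World frame = base frame: x ahead of the robot, y to its left, z up, the work surface at z = 0. Lengths are in mm, angles in rad, forces in N, time in s.
With the tool pointing down it reaches from about 350 to 725 mm from the base axis. Payload 6 kg.
Tool frame: the origin (TCP) lies midway between the tips of the shut fingers; the grasp point (between the pads) lies ctrl.grip_point_offset behind it (ctrl.grip_point_offset is the distance from the TCP to the grasp point, in mm); z points along the fingers, y is the direction in which the jaws open and shut (so a half turn about z gives the same grasp; the last joint's range is limited). The gripper opens to 85 mm and grips with 20 to 120 N. Pads are 22 mm wide; open, the fingers measure 114 mm over their backs; the gripper's body (76 mm by 85 mm) begins 54 mm behind the grasp point. The pads swing forward as they close: fully open they stand 13 mm farther back than shut.
Start: joints at [1.435, 0.04, 0.085, 0, -1.615, -0.334], TCP at [271.596, 534.985, 231.261] pointing down, gripper open.
Joint ranges: [-2.56, 2.56], [-1.29, 2.01], [-1.08, 1.49], [-3.29, 1.98], [-2.81, -0.18], [-2.99, 2.99]. Speed limits (rad/s): [2.57, 2.57, 3.01, 3.14, 3.14, 3.14].

## Interface

Orientations are given as a 3x3 rotation matrix whose columns are the frame's x, y, z axes.
In Python, from plant import ctrl, vision, models gives the robot as it stands. The module is installed in compiled form; this text tells all that it offers.
- The arm moves only by the shell command python3 -m jog 'ROWS' [OPENING] [FORCE]. ROWS is JSON, a list of rows, each an object with "linear": the shift along the world's x, y, z in m, a list of three; "angular": the turn, a rotation vector about the world's x, y, z in units of 8 degrees (1.0 is 8 degrees), a list of three. A call has 1 to 8 rows; each row is the pose to reach, as a shift and turn from the pose commanded when the call began; what a row does not reach only later rows make up. A row lasts 1/8 s, in which the tool goes at most 62.5 mm and 10.7 degrees, less where a joint would pass 70% of its speed; a pose out of reach is approached as far as the arm can. A call with a gripper value outside its range is refused whole. OPENING is the opening in per cent of the stroke, from 0 (shut) to 100 (fully open), set as the call begins (- or left out, the last holds). The fingers move at their own pace and stop on an object; FORCE is the grip in N (left out, the last holds). Time passes only in rows, so rows that repeat a pose let the fingers close. It gives the time, the measured TCP pose, the force and the opening at its end, in the units of the state.
- ctrl.get_state(): the state, without advancing time (a new reading comes with each control period).
- vision.get_image(name): name is "side" or "top"; returns a dict with "pixels" (384x512x3 uint8, red, green, blue), "depth" (384x512 float32, mm along the optical axis (not along the pixel's ray), 0 where there is no reading), "K" (3x3 intrinsics, pixels), "dist" ([k1, k2, p1, p2, k3] as OpenCV has them; the pictures are not rectified), "xyz" and "attitude" of the camera in the world. Camera axes: x right, y up, looking along -z (the intrinsics and any distortion apply to the point x, -y, -z); pixel columns grow to the right and rows downward; lengths in mm; the calibration is good to about 2 mm. A picture is of the moment at which its call begins.
- ctrl.finish_job(): hands the job in, once; it reports no verdict.
Trained networks look in a picture, given as the dict that the camera call returned (one of the last four; its "shot" number tells which), for a name from the list of things; names that differ only in an ending like _2 or _b are one class to them, and where a whole thing is asked for, a point or a joint stands for the part that bears it (a point fixed in the world has none). Each returns a list of dicts, best first, with "score" (0 to 1); they miss things now and then, are a little off and sometimes report something else, mostly with a low value. They report only what shows in the picture. A call takes as long as a camera call.
- models.cut_out(picture, thing): "mask" (384x512 bool, what is visible of it).
- models.pinpoint(picture, thing): "xyz" ([x, y, z] in mm, in world coordinates, good to about 4 mm: a listed point, or the origin of a listed thing).
The state is a dict: "time_s": time; "joint_pos": joint angles; "qd": joint speeds; "joint_efforts": joint torques, N m; "eef_pos": TCP position; "eef_rot": TCP orientation; "force": force on the tool from outside, world axes, zero at the start; "torque": the same for the moment, N m; "finger_gap": opening from 0.0 (shut) to 1.0 (fully open).
Only numpy, scipy, OpenCV 4.12 (cv2) and the standard library are available. Lean on these libraries where they do the work, as an engineer would, in place of code of your own. Each camera call takes 0.05 s, during which the arm holds its last target.

## Task

Load the milling magazine: take the holders with the white and the blue disc from the wooden stand and put each in the slot of its own colour, first pressing that slot's latch open by its thumb pad, then lowering the holder and pressing it fully home so that the latch snaps shut over its foot. The discs chip, so do not drop or slam the holders, and leave the pink and grey holders, the pink latch and everything else on the table where they are.

Things in the scene. Friction and masses are not known exactly. Their poses are not given: they have to be found in the camera images.
- tab_white (a point): middle of the white grip tab (40 x 14 x 30 high) on top of the holder with the white disc. Waits upright in the wooden stand; 0.3 to 0.55 kg. This point is on the holder's middle, 129 mm above its underside, 15 below its top; x along the holder's width, y through its thickness, z up.
- tab_blue (a point): middle of the blue grip tab (40 x 14 x 30 high) on top of the holder with the blue disc. Waits upright in the wooden stand; 0.19 to 0.34 kg. This point is on the holder's middle, 129 mm above its underside, 15 below its top; x along the holder's width, y through its thickness, z up.
- tab_grey (a point): middle of the grey grip tab (40 x 14 x 30 high) on top of the holder with the grey disc. Bystander like the white one; stays in the stand. This point is on the holder's middle, 129 mm above its underside, 15 below its top; x along the holder's width, y through its thickness, z up.
- tab_pink (a point): middle of the pink grip tab (40 x 14 x 30 high) on top of the holder with the pink disc. Bystander like the white one; already latched in the pink slot. This point is on the holder's middle, 129 mm above its underside, 15 below its top; x along the holder's width, y through its thickness, z up.
- holder_white: holder with the white disc. Upright aluminium frame 104 wide (x) x 14 thick (y) with a disc 98 mm across, 18 thick, let in; at the bottom a foot bar 118 x 14 x 10 high, 7 mm longer than the frame at both ends; on top a tab 40 x 14 x 30 high. Whole height 144. Same either way round. Origin: centre of its underside.
- holder_blue: holder with the blue disc. Upright aluminium frame 104 wide (x) x 14 thick (y) with a disc 98 mm across, 18 thick, let in; at the bottom a foot bar 118 x 14 x 10 high, 7 mm longer than the frame at both ends; on top a tab 40 x 14 x 30 high. Whole height 144. Same either way round. Origin: centre of its underside.
- stand: fixed wooden stand, 146 (x) x 176 (y); origin under its centre. Three slots parallel to its x at y = -66, 0, +66 mm, floor 12 above the table, comb walls up to 46 above the table at the two ends only; holders stand in them with about 2 mm play and lift straight up.
- magazine: fixed aluminium magazine of the mill: base plate 160 (x) x 216 (y) x 10 high, back plate at its +x edge up to 50 above the table; origin under its centre. Three black slot inserts lie along its x at y = -70, 0, +70 mm in any colour order, latches at the -x end, towards the robot. Seated holders rise to 162 above the table.
- slot_white: slot insert with white patches. Origin 10 mm above the table under the slot's middle; x along the slot away from the latch, y across. Floor 8 above the origin; a seated holder is centred over it, width along x, middle of its tab 137 above. End cheeks 50 high leave 1.25 mm play each side, end stops 1.5 mm each way; flared lead-ins (to 60 high at the cheeks) take 5 mm error.
- latch_white (a joint): latch lever of the white slot, rad: 0 shut, 0.5 open. An over-centre spring (tips at 0.25) snaps it to either end, so pressed open it stays open. Shut, its nose bars an empty slot and holds down a seated foot. Open, its toe stands 10 mm up in the slot; over the last 10 mm the holder's foot pushes the toe down (about 6 N) and the lever snaps shut over the foot.
- pad_white (a point): white thumb pad of that lever, 34 long (slot's x) x 22 wide, its outer end tilted 14 degrees up: this point is on its top face, 11 mm in from the outer end and 97 from the slot's middle, 28 mm above the table when shut. Press straight down here with shut fingers (about 3 N): it tips open when the fingertips are about 7 mm below this height; its stop is at about 12.
- slot_blue: slot insert with blue patches. Origin 10 mm above the table under the slot's middle; x along the slot away from the latch, y across. Floor 8 above the origin; a seated holder is centred over it, width along x, middle of its tab 137 above. End cheeks 50 high leave 1.25 mm play each side, end stops 1.5 mm each way; flared lead-ins (to 60 high at the cheeks) take 5 mm error.
- latch_blue (a joint): latch lever of the blue slot, rad: 0 shut, 0.5 open. An over-centre spring (tips at 0.25) snaps it to either end, so pressed open it stays open. Shut, its nose bars an empty slot and holds down a seated foot. Open, its toe stands 10 mm up in the slot; over the last 10 mm the holder's foot pushes the toe down (about 6 N) and the lever snaps shut over the foot.
- pad_blue (a point): blue thumb pad of that lever, 34 long (slot's x) x 22 wide, its outer end tilted 14 degrees up: this point is on its top face, 11 mm in from the outer end and 97 from the slot's middle, 28 mm above the table when shut. Press straight down here with shut fingers (about 3 N): it tips open when the fingertips are about 7 mm below this height; its stop is at about 12.
- slot_pink: slot insert with pink patches. Origin 10 mm above the table under the slot's middle; x along the slot away from the latch, y across. Floor 8 above the origin; a seated holder is centred over it, width along x, middle of its tab 137 above. End cheeks 50 high leave 1.25 mm play each side, end stops 1.5 mm each way; flared lead-ins (to 60 high at the cheeks) take 5 mm error.
- latch_pink (a joint): latch lever of the pink slot, rad: 0 shut, 0.5 open. An over-centre spring (tips at 0.25) snaps it to either end, so pressed open it stays open. Shut, its nose bars an empty slot and holds down a seated foot. Open, its toe stands 10 mm up in the slot; over the last 10 mm the holder's foot pushes the toe down (about 6 N) and the lever snaps shut over the foot.
- spray_can: bystander: grey spray can with a white cap, 52 across, 148 high, standing between stand and magazine; origin at the middle of its underside
- cast: bystander: white plaster cast of a jaw, 58 x 64 x 41 high, in front of the robot; origin at the middle of its underside
- impression: bystander: blue silicone impression, 56 x 62 x 25 high, in front of the robot; origin at the middle of its underside
- knife: bystander: carving knife with an orange handle, 153 long, 10 high, lying in front of the robot; origin at the middle of its underside
- phone: bystander: black phone 150 x 73 x 9, lying at the robot's right; origin at the middle of its underside
- bottle: bystander: clear water bottle, 62 across, 200 high, at the left; origin at the middle of its underside

How it is judged:
By the outcome, as a careful person would: the job done as asked, in the order asked, and still so for the second after the job is handed in, with the robot touching nothing.
It also fails if it takes over 72 s, if anything falls off the work surface, if the arm or the gripper's body presses on something with over 40 N, if the wrist force passes 120 N, or if a joint passes its speed limit or range.

## Working session

There is one attempt and no reset: what is moved stays moved. The work goes in short steps, Python scripts to look and compute and a shell command to move; the robot and the scene stay as the last step left them, time stands still between calls to the robot, and variables do not carry over. Pictures are saved under pics/ and viewed, and the job is handed in when it is done.

```bash
mkdir -p pics; ls; python3 - <<'E'
from plant import ctrl, vision, models
import cv2, numpy as np
s=ctrl.get_state(); print({k:np.round(v,3).tolist() for k,v in s.items()}, ctrl.grip_point_offset)
for n in ("side","top"):
    p=vision.get_image(n); cv2.imwrite(f"pics/{n}0.png",p["pixels"][:,:,::-1]); print(n,p["xyz"],np.round(p["attitude"],3).tolist(),p["K"],p["dist"],p["shot"])
    np.savez(f"{n}0.npz",**{k:np.array(v) for k,v in p.items()})
    for t in ["tab_white","tab_blue","tab_grey","tab_pink","pad_white","pad_blue","slot_white","slot_blue","slot_pink","stand","magazine","spray_can","cast","impression","knife","phone","bottle","holder_white","holder_blue"]:
        r=models.pinpoint(p,t); print(t,[(np.round(d["xyz"],1).tolist(),round(d["score"],2)) for d in r[:2]])
print(ctrl.get_state()["time_s"])
E
```

```text
pics
{'time_s': 0.0, 'joint_pos': [1.435, 0.041, 0.084, -0.0, -1.615, -0.334], 'qd': [-0.001, -0.001, 0.001, -0.001, -0.002, 0.002], 'joint_efforts': [-0.0, -36.822, 34.741, 6.932, -0.005, -0.0], 'eef_pos': [271.389, 534.75, 230.272], 'eef_rot': [[0.892, -0.453, -0.001], [-0.453, -0.892, -0.002], [0.0, 0.002, -1.0]], 'force': [-1.429, 0.759, 0.519], 'torque': [0.039, -0.015, -0.028], 'finger_gap': 1.003} 18.700000000000003
side [  90.34952998 1289.16483733 1108.16687289] [[-0.957, 0.158, -0.242], [-0.289, -0.559, 0.777], [-0.013, 0.814, 0.581]] [[480.27515953   0.         259.58797772]
 [  0.         480.27515953 199.38579363]
 [  0.           0.           1.        ]] [-0.03403684  0.          0.          0.          0.        ] 1
tab_white [([594.6, -273.9, 142.4], 0.74)]
tab_blue [([569.0, -145.5, 140.9], 0.74), ([582.3, -214.6, 139.4], 0.72)]
tab_grey [([568.8, -148.0, 144.2], 0.67)]
tab_pink [([529.4, 283.0, 147.5], 0.92), ([357.0, -446.8, 1.1], 0.48)]
pad_white [([446.8, 197.7, 26.6], 0.49), ([581.2, -213.2, 141.5], 0.37)]
pad_blue [([454.5, 129.7, 31.9], 0.57)]
slot_white [([5
[... 982 characters left out ...]
ot_white [([546.1, 214.7, 10.2], 0.97), ([532.5, 276.7, 146.0], 0.41)]
slot_blue [([553.6, 147.3, 7.3], 0.73)]
slot_pink [([529.4, 283.3, 8.1], 0.92)]
stand [([583.8, -211.2, 7.7], 0.83)]
magazine [([582.1, -207.6, 140.8], 0.74), ([540.6, 214.1, -0.1], 0.68)]
spray_can [([524.5, -10.4, 1.8], 0.71)]
cast [([533.6, 283.4, 10.1], 0.69), ([336.5, -160.3, -0.5], 0.64)]
impression [([328.1, 199.4, -1.7], 0.94), ([523.9, -11.0, 4.1], 0.2)]
knife [([373.7, -11.0, -1.9], 0.58)]
phone [([358.8, -453.3, 2.6], 0.83), ([582.7, -209.5, 3.9], 0.24)]
bottle [([660.0, 420.6, 0.9], 0.81), ([377.1, -12.7, -0.5], 0.17)]
holder_white [([593.6, -274.1, 13.2], 0.57)]
holder_blue [([582.6, -213.7, 18.2], 0.74)]
2.0
```

View pics/side0.png

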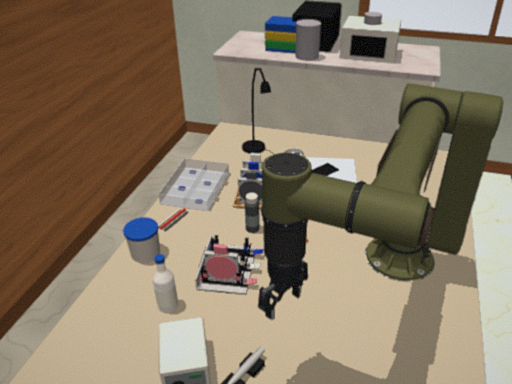

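View pics/top0.png

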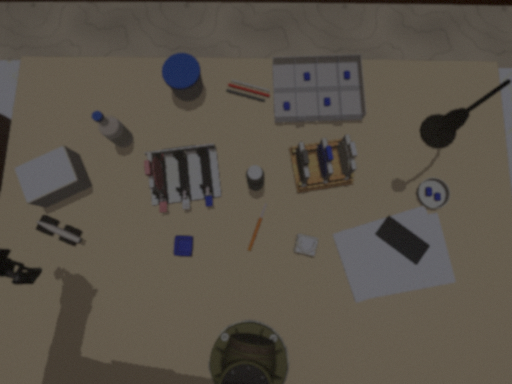

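The side view shows the stand at about (255,180) and the magazine at about (230,265). The top view shows the magazine at (185,178), the stand at (322,165) and the can at (255,177). I'll enlarge both.

```bash
python3 - <<'E'
import numpy as np, cv2
t=np.load("top0.npz")["pixels"][:,:,::-1]; s=np.load("side0.npz")["pixels"][:,:,::-1]
f=lambda im,x,y,w,h,k:cv2.resize(np.clip(im[y:y+h,x:x+w].astype(float)*1.6,0,255).astype(np.uint8),None,fx=k,fy=k,interpolation=cv2.INTER_CUBIC)
a=f(t,140,140,90,75,6); b=f(t,285,130,75,65,6)
cv2.imwrite("pics/ta.png",a);cv2.imwrite("pics/tb.png",b)
cv2.imwrite("pics/sa.png",f(s,190,140,90,160,4))
E
```

```text
(no output)
```

View pics/ta.png

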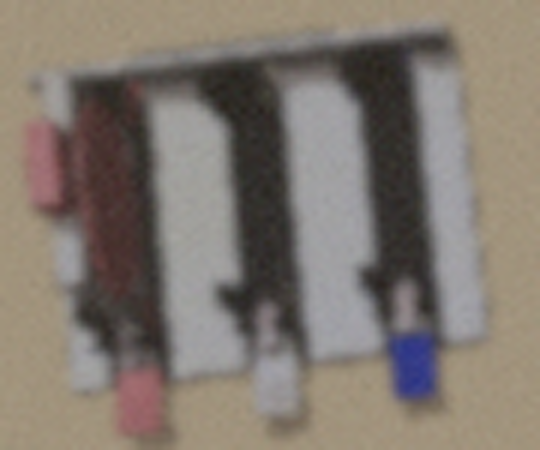

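View pics/tb.png

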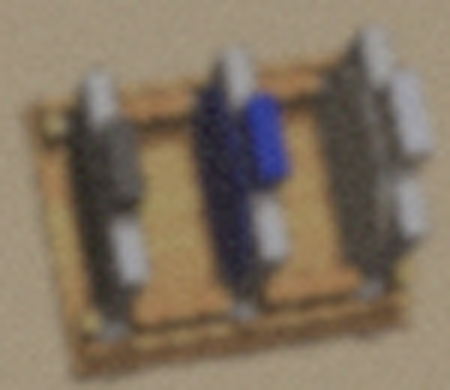

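View pics/sa.png

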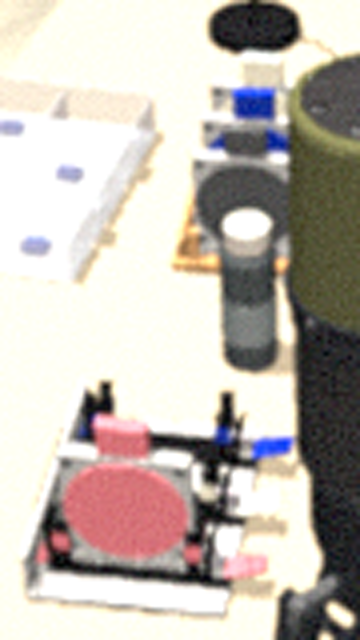

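The tabs, pads and slots are all visible and match the networks' reports. Next I'll refine the positions with colour masks in both views plus depth.

```bash
cat > h.py <<'E'
import numpy as np, cv2
def ray(p,uv):
    q=cv2.undistortPoints(np.float64(uv).reshape(-1,1,2),p["K"],p["dist"]).reshape(-1,2)
    d=np.c_[q[:,0],-q[:,1],-np.ones(len(q))]@np.array(p["attitude"]).T
    return np.array(p["xyz"]),d
def atz(p,uv,z):
    o,d=ray(p,uv); return o+d*((z-o[2])/d[:,2])[:,None]
def pts(p,mask):
    v,u=np.nonzero(mask&(p["depth"]>0)); o,d=ray(p,np.c_[u,v]); return o+d*p["depth"][v,u][:,None], np.c_[u,v]
def tri(p1,uv1,p2,uv2):
    A=[];b=[]
    for p,uv in((p1,uv1),(p2,uv2)):
        o,d=ray(p,[uv]); d=d[0]/np.linalg.norm(d[0]); M=np.eye(3)-np.outer(d,d); A.append(M);b.append(M@o)
    x,r,_,_=np.linalg.lstsq(np.vstack(A),np.hstack(b),rcond=None); return x,np.sqrt(r)
E
python3 - <<'E'
from h import *
from plant import vision,models,ctrl
P={n:vision.get_image(n) for n in("top","side")}
for t in ["tab_white","tab_blue","tab_grey","tab_pink","pad_white","pad_blue","pad_pink","spray_can"]:
    c={}
    for n,p in P.items():
        try: r=models.cut_out(p,t)
        except Exception as e: print(e); continue
        if not r: print(t,n,"none"); continue
        m=r[0]["mask"]; X,uv=pts(p,m)
        v,u=np.nonzero(m); c[n]=(u.mean(),v.mean())
        print(t,n,round(r[0]["score"],2),len(u),"px",np.round(c[n],1),"med",np.round(np.median(X,0),1),"p95z",np.round(np.percentile(X[:,2],[5,50,95]),1),"bbox",u.min(),u.max(),v.min(),v.max())
    if len(c)==2: print("   tri",*[np.round(a,1) for a in tri(P["top"],c["top"],P["side"],c["side"])])
print(ctrl.get_state()["time_s"])
E
```

```text
tab_white top 0.93 577 px [347.3 155.1] med [ 587.9 -272.6  111.1] p95z [ 31.8 111.1 157.2] bbox 337 356 134 178
tab_white side 0.69 144 px [253.  159.9] med [ 598.4 -268.8  131.1] p95z [101.7 131.1 157.7] bbox 243 261 153 167
   tri [ 590.  -264.9  132.6] [13.5]
tab_blue top 0.61 94 px [163.1 205. ] med [444.4 267.4  27.6] p95z [11.2 27.6 35.5] bbox 160 167 197 212
tab_blue side 0.71 256 px [250.8 170. ] med [ 584.8 -204.3  126.5] p95z [ 92.2 126.5 158.3] bbox 239 262 162 178
   tri [429.5 178.8 375.9] [44.]
tab_grey top 0.72 441 px [302.7 163.1] med [ 560.  -144.3  120. ] p95z [ 24.8 120.  157.4] bbox 296 310 142 186
tab_grey side 0.86 487 px [250.2 185.6] med [ 571.2 -138.8   99.9] p95z [ 41.5  99.9 151.1] bbox 239 261 171 202
   tri [ 570.  -146.4   92.3] [6.4]
tab_pink top 0.69 545 px [154.1 171.8] med [527.  275.1 118.1] p95z [ 41.1 118.1 162.3] bbox 144 163 152 192
tab_pink side 0.68 108 px [237.8 202.1] med [ 621.1 -120.2   17.6] p95z [ 3.8 17.6 44.2] bbox 233 260 191 208
   tri [489.  221.8 287.9] [1.5]
pad_white top 0.53 111 px [185.6 201. ] med [457.8 199.3  28.3] p95z [20
[... 377 characters left out ...]
 249 254
   tri [464.5 130.   24.3] [1.4]
it knows: bottle, cast, holder_blue, holder_white, impression, knife, latch_blue, latch_pink, latch_white, magazine, pad_blue, pad_white, phone, slot_blue, slot_pink, slot_white, spray_can, stand, tab
it knows: bottle, cast, holder_blue, holder_white, impression, knife, latch_blue, latch_pink, latch_white, magazine, pad_blue, pad_white, phone, slot_blue, slot_pink, slot_white, spray_can, stand, tab
spray_can top 0.95 384 px [255.5 177.1] med [512.9 -12.7 127.1] p95z [ 21.4 127.1 150.9] bbox 247 264 164 190
spray_can side 0.75 524 px [251.7 213.3] med [519.4   9.4  85.4] p95z [ 12.1  85.4 148.7] bbox 245 259 193 232
   tri [526.6 -11.6  69.2] [0.]
2.8
```

```bash
python3 - <<'E'
from h import *
for n in("top","side"):
    p=dict(np.load(n+"0.npz")); D=p["depth"]
    X,uv=pts(p,np.ones(D.shape,bool)); C=p["pixels"][uv[:,1],uv[:,0]].astype(int)
    print(n,"table z",np.median(X[(abs(X[:,0]-450)<30)&(abs(X[:,1]+100)<40),2]).round(2))
    for t,(x,y) in dict(white=(596,-275),blue=(582,-213),grey=(570,-145),pink=(531,281)).items():
        for lo,hi in((147,170),(118,133)):
            m=(np.hypot(X[:,0]-x,X[:,1]-y)<(30 if lo>140 else 65))&(abs((X[:,1]-y)+(x-X[:,0])*0.18)<20)&(X[:,2]>lo)&(X[:,2]<hi)
            if m.sum()<5: print(t,lo,"few",m.sum());continue
            Q=X[m,:2]; (cx,cy),(w,h),a=cv2.minAreaRect(Q.astype(np.float32))
            q=Q-Q.mean(0); ev,V=np.linalg.eigh(q.T@q); v=V[:,1]*np.sign(V[0,1])
            print(t,lo,m.sum(),"z",np.median(X[m,2]).round(1),"mean",Q.mean(0).round(1),"rect",round(cx,1),round(cy,1),round(w),round(h),round(a,1),"pca",np.degrees(np.arctan2(v[1],v[0])).round(1))
    # pads: colour
    for t,(x,y) in dict(white=(446,198),blue=(454,131),pink=(433,267)).items():
        m=(np.hypot(X[:,0]-x-6,X[:,1]-y)<32)&(X[:,2]>18)&(X[:,2]<42)
        if t=="white": m&=C.min(1)>95
        if t=="blue": m&=(C[:,2]>C[:,0]*1.6)
        if t=="pink": m&=(C[:,0]>C[:,1]*1.25)
        if m.sum()<4: print(t,"few");continue
        Q=X[m]; q=uv[m]
        print("pad",t,m.sum(),Q.mean(0).round(1),"rect",[np.round(z,1) for z in cv2.minAreaRect(Q[:,:2].astype(np.float32))],"uv",q.mean(0).round(1))
E
```

```text
top table z 0.58
white 147 86 z 156.6 mean [ 592.8 -276.6] rect 593.6 -277.7 41 15 11.5 pca 9.5
white 118 149 z 126.1 mean [ 590.3 -275.7] rect 592.9 -276.2 103 17 9.9 pca 10.8
blue 147 85 z 156.2 mean [ 580.6 -211.8] rect 581.4 -212.1 40 14 11.1 pca 10.4
blue 118 137 z 125.6 mean [ 577.  -211.4] rect 580.9 -212.1 103 16 9.7 pca 10.8
grey 147 84 z 156.3 mean [ 568.6 -147.2] rect 568.9 -147.5 39 14 9.0 pca 10.3
grey 118 136 z 125.9 mean [ 564.6 -146.8] rect 568.6 -147.5 101 17 10.4 pca 10.7
pink 147 94 z 161.1 mean [530.1 280.2] rect 529.6 281.2 41 14 8.1 pca 9.9
pink 118 142 z 130.1 mean [526.7 277.6] rect 530.5 280.3 103 17 8.1 pca 8.1
pad white 15 [453.7 202.   25.9] rect [array([450.9, 204.1]), array([11.8, 20.2]), np.float64(67.2)] uv [184.7 202.4]
pad blue 58 [461.5 129.8  27.4] rect [array([460.6, 131.3]), array([29. , 18.6]), np.float64(4.1)] uv [208.5 200.3]
pad pink 73 [440.3 266.6  27.1] rect [array([440.5, 266.8]), array([33.5, 19.7]), np.float64(7.8)] uv [163.1 206.3]
side table z nan
white 147 40 z 154.1 mean [ 594.  -272.7] rect 593.4 -272.1 39 20 16.6 pca 12.6
white 11
[... 157 characters left out ...]
8 67 z 125.5 mean [ 591.6 -204.3] rect 591.5 -206.5 83 27 9.2 pca 10.7
grey 147 44 z 155.4 mean [ 568.7 -142.2] rect 568.5 -141.7 38 21 13.3 pca 17.3
grey 118 83 z 124.0 mean [ 574.4 -140. ] rect 575.2 -140.5 89 23 7.6 pca 10.2
pink 147 91 z 159.4 mean [530.5 286.7] rect 531.3 283.2 40 21 9.9 pca 8.1
pink 118 163 z 127.3 mean [528.7 287.9] rect 529.8 286.7 103 21 7.7 pca 9.2
pad white 69 [455.2 202.6  27.8] rect [array([455.7, 201.2]), array([40.2, 28.2]), np.float64(14.9)] uv [253.  265.4]
pad blue 40 [462.  132.7  27. ] rect [array([461. , 133.4]), array([30.6, 30.7]), np.float64(17.7)] uv [257.3 251.4]
pad pink 62 [440.5 271.3  26.9] rect [array([440.9, 270.1]), array([32.6, 29.4]), np.float64(14.3)] uv [250.9 281.1]
  return _methods._mean(a, axis=axis, dtype=dtype,
  ret = ret.dtype.type(ret / rcount)
```

Own measurements from the top-view depth:
- **Stand:** yaw is about 10.7°. The tab tops are white (593.4,-277) and blue (581.2,-212.1), at z 156.
- **Magazine:** yaw is about 8.8°. The white slot is at about (541,212), blue at about (551.5,143.5).
- **Press points:** white is about (445,197.5), blue about (455.5,129).

First I'll swing over, turning the tool by -18 units so that joint 6 stays mid-range.

```bash
python3 -m jog '[{"linear":[0.02,-0.03,0],"angular":[0,0,-1.3]},{"linear":[0.04,-0.08,0],"angular":[0,0,-2.6]},{"linear":[0.07,-0.13,0],"angular":[0,0,-3.9]},{"linear":[0.09,-0.18,0],"angular":[0,0,-5.2]},{"linear":[0.12,-0.23,0],"angular":[0,0,-6.5]},{"linear":[0.14,-0.275,0],"angular":[0,0,-7.8]},{"linear":[0.16,-0.31,0],"angular":[0,0,-9.1]},{"linear":[0.173,-0.3375,-0.01],"angular":[0,0,-10.4]}]' 0; python3 -c "
from plant import ctrl
print(ctrl.get_state()['joint_pos'])"
```

```text
time_s: 3.8
eef_pos: [445.5, 196.1, 222.2]
eef_rot: [[-0.351, -0.937, 0.002], [-0.937, 0.351, 0.001], [-0.002, -0.001, -1.0]]
force: [0.0, 0.9, -0.7]
finger_gap: 0.001
[ 8.30461991e-01 -2.68381866e-01 -2.14960211e-01  3.62616755e-04
 -1.62213068e+00 -1.18855730e+00]
```

```bash
python3 -m jog '[{"linear":[0,0,-0.03],"angular":[0,0,-1.3]},{"linear":[0,0,-0.06],"angular":[0,0,-2.6]},{"linear":[0,0,-0.09],"angular":[0,0,-3.9]},{"linear":[0,0,-0.12],"angular":[0,0,-5.2]},{"linear":[0,0,-0.15],"angular":[0,0,-6.5]},{"linear":[0,0,-0.17],"angular":[0,0,-7.6]},{"linear":[0,0,-0.17],"angular":[0,0,-7.6]}]' 0; python3 - <<'E'
from plant import ctrl,vision,models
import cv2,numpy as np
s=ctrl.get_state();print(s["joint_pos"],s["force"])
for n,(x,y,w,h) in dict(top=(140,140,90,80),side=(200,200,90,100)).items():
    p=vision.get_image(n); cv2.imwrite(f"pics/{n}1.png",cv2.resize(p["pixels"][y:y+h,x:x+w,::-1],None,fx=5,fy=5,interpolation=cv2.INTER_CUBIC))
E
```

```text
time_s: 4.68
eef_pos: [443.8, 196.8, 49.8]
eef_rot: [[-0.987, -0.159, -0.002], [-0.159, 0.987, -0.002], [0.003, -0.001, -1.0]]
force: [0.2, 0.4, 0.0]
finger_gap: 0.003
[ 8.33692309e-01 -2.17333950e-01 -4.88439842e-01 -4.97677867e-04
 -1.30269142e+00 -2.24456133e+00] [0.20744898 0.39564386 0.00459792]
```

View pics/side1.png

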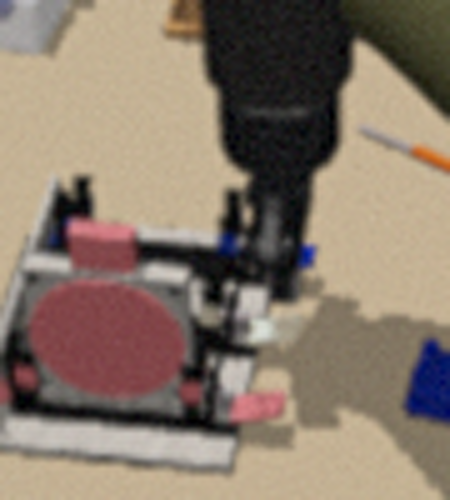

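View pics/top1.png

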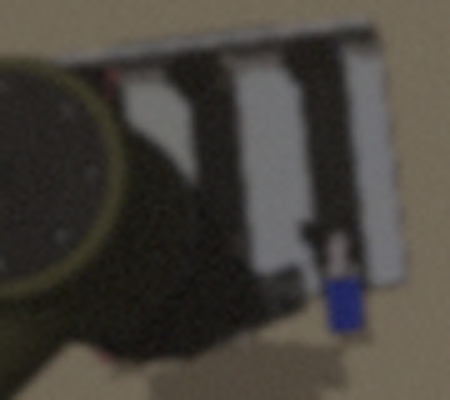

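Side view: the shut fingertips, at crop (285,295), hang just above the white pad at (258,330). The top view is blocked by the arm. I'll press down in small steps.

```bash
python3 -m jog '[{"linear":[0,0,-0.01]},{"linear":[0,0,-0.02]},{"linear":[0,0,-0.024]},{"linear":[0,0,-0.028]},{"linear":[0,0,-0.031]},{"linear":[0,0,-0.033]}]' 0 || python3 -m jog '[{"linear":[0,0,-0.01],"angular":[0,0,0]},{"linear":[0,0,-0.02],"angular":[0,0,0]},{"linear":[0,0,-0.024],"angular":[0,0,0]},{"linear":[0,0,-0.028],"angular":[0,0,0]},{"linear":[0,0,-0.031],"angular":[0,0,0]},{"linear":[0,0,-0.033],"angular":[0,0,0]}]' 0
```

```text
time_s: 5.52
eef_pos: [444.6, 197.4, 18.0]
eef_rot: [[-0.987, -0.158, -0.0], [-0.158, 0.987, 0.0], [0.0, 0.0, -1.0]]
force: [1.0, -0.6, 0.9]
finger_gap: 0.001invalid input
```

```bash
python3 -m jog '[{"linear":[0,0,0.03],"angular":[0,0,0]},{"linear":[0.002,-0.015,0.04],"angular":[0,0,0]},{"linear":[0.008,-0.05,0.04],"angular":[0,0,0]},{"linear":[0.011,-0.068,0.035],"angular":[0,0,0]},{"linear":[0.011,-0.068,0.03],"angular":[0,0,0]}]' 0; python3 - <<'E'
from plant import ctrl,vision,models
import cv2,numpy as np
for n,(x,y,w,h) in dict(side=(200,200,90,100)).items():
    p=vision.get_image(n); cv2.imwrite(f"pics/{n}2.png",cv2.resize(p["pixels"][y:y+h,x:x+w,::-1],None,fx=6,fy=6,interpolation=cv2.INTER_CUBIC))
E
```

```text
time_s: 6.15
eef_pos: [455.5, 128.2, 47.5]
eef_rot: [[-0.988, -0.156, -0.001], [-0.156, 0.988, 0.0], [0.001, 0.0, -1.0]]
force: [0.2, -0.1, -0.7]
finger_gap: 0.003
```

View pics/side2.png

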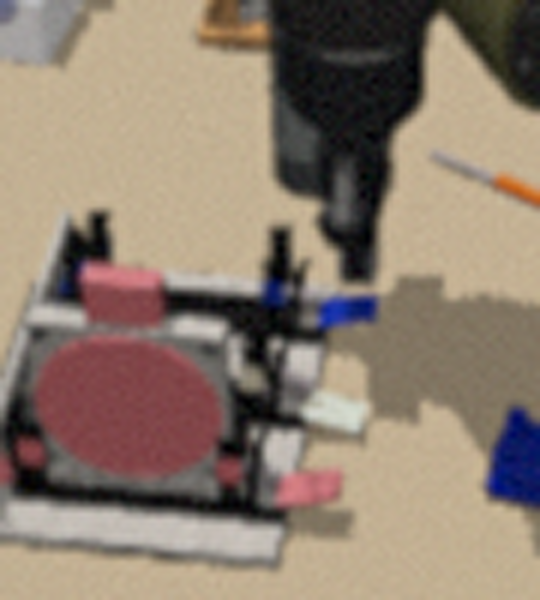

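The side view shows the white pad, crop (335,412), now sloping down, so that latch is open. The pink pad at (310,487) still tilts up. The fingertips are above the blue pad at (348,310), so I'll press it.

```bash
python3 -m jog '[{"linear":[0,0,-0.01],"angular":[0,0,0]},{"linear":[0,0,-0.018],"angular":[0,0,0]},{"linear":[0,0,-0.022],"angular":[0,0,0]},{"linear":[0,0,-0.026],"angular":[0,0,0]},{"linear":[0,0,-0.029],"angular":[0,0,0]},{"linear":[0,0,-0.031],"angular":[0,0,0]}]' 0;  python3 -m jog '[{"linear":[0,0,0.03],"angular":[0,0,0]},{"linear":[0,0,0.07],"angular":[0,0,0]},{"linear":[0,-0.03,0.12],"angular":[0,0,0]},{"linear":[0,-0.08,0.17],"angular":[0,0,0]},{"linear":[0,-0.14,0.21],"angular":[0,0,0]},{"linear":[0.02,-0.20,0.22],"angular":[0,0,0]},{"linear":[0.05,-0.25,0.22],"angular":[0,0,0]},{"linear":[0.08,-0.29,0.22],"angular":[0,0,0]}]' 0; python3 - <<'E'
from plant import ctrl,vision,models
import cv2,numpy as np
for n,(x,y,w,h) in dict(side=(200,200,90,100),top=(140,140,90,80)).items():
    p=vision.get_image(n); cv2.imwrite(f"pics/{n}3.png",cv2.resize(p["pixels"][y:y+h,x:x+w,::-1],None,fx=6,fy=6,interpolation=cv2.INTER_CUBIC))
    np.savez(f"{n}3.npz",**{k:np.array(v) for k,v in p.items()})
E
```

```text
time_s: 6.95
eef_pos: [455.6, 129.5, 17.0]
eef_rot: [[-0.987, -0.158, -0.0], [-0.158, 0.987, 0.0], [0.0, 0.0, -1.0]]
force: [0.2, -0.5, -0.7]
finger_gap: -0.0
time_s: 7.95
eef_pos: [536.4, -162.8, 238.5]
eef_rot: [[-0.988, -0.157, 0.003], [-0.157, 0.988, 0.0], [-0.003, -0.0, -1.0]]
force: [1.1, 1.4, 0.5]
finger_gap: -0.001
```

View pics/side3.png

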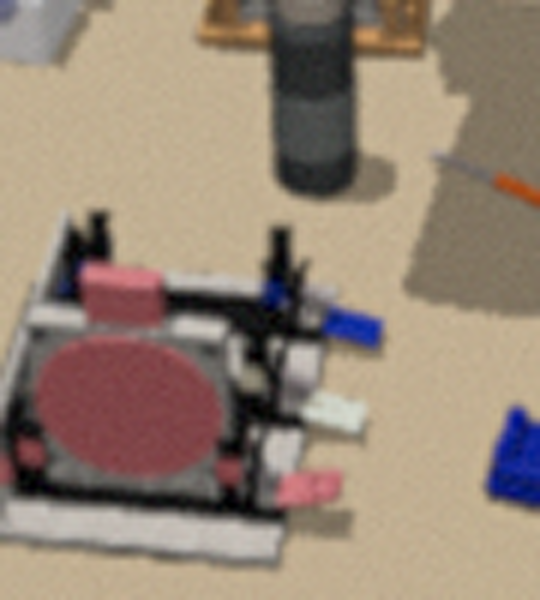

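View pics/top3.png

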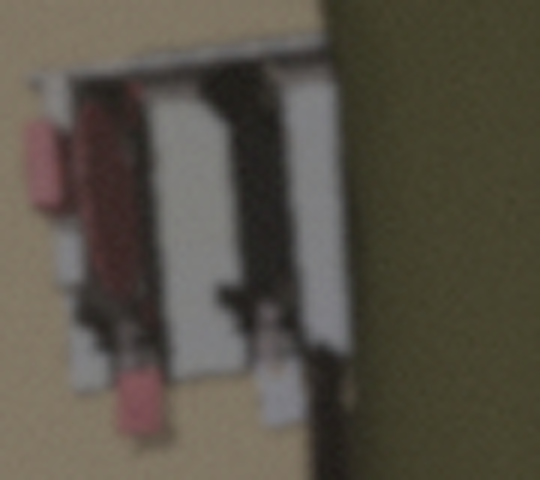

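Both latches are open: the blue pad at side crop (350,328) and the white at (335,412) slope down. Next I'll hover over the white holder with the gripper partly open.

```bash
python3 -m jog '[{"linear":[0.015,-0.03,0],"angular":[0,0,0.2]},{"linear":[0.035,-0.07,0],"angular":[0,0,0.2]},{"linear":[0.05,-0.1,-0.01],"angular":[0,0,0.2]},{"linear":[0.057,-0.114,-0.035],"angular":[0,0,0.2]},{"linear":[0.057,-0.114,-0.05],"angular":[0,0,0.2]},{"linear":[0.057,-0.114,-0.05],"angular":[0,0,0.2]}]' 50; python3 - <<'E'
from plant import ctrl,vision,models
import cv2,numpy as np
print(ctrl.get_state()["joint_pos"])
for n,(x,y,w,h) in dict(side=(210,120,80,80),top=(270,110,110,100)).items():
    p=vision.get_image(n); cv2.imwrite(f"pics/{n}4.png",cv2.resize(p["pixels"][y:y+h,x:x+w,::-1],None,fx=6,fy=6,interpolation=cv2.INTER_CUBIC))
    np.savez(f"{n}4.npz",**{k:np.array(v) for k,v in p.items()})
E
```

```text
time_s: 8.8
eef_pos: [591.9, -273.7, 186.0]
eef_rot: [[-0.983, -0.186, -0.002], [-0.186, 0.983, 0.001], [0.002, 0.001, -1.0]]
force: [-0.3, 0.4, -0.0]
finger_gap: 0.494
[-1.27299841e-01  1.79906321e-01  1.53574127e-01 -3.87659237e-04
 -1.54697469e+00 -1.25660777e+00]
```

View pics/side4.png

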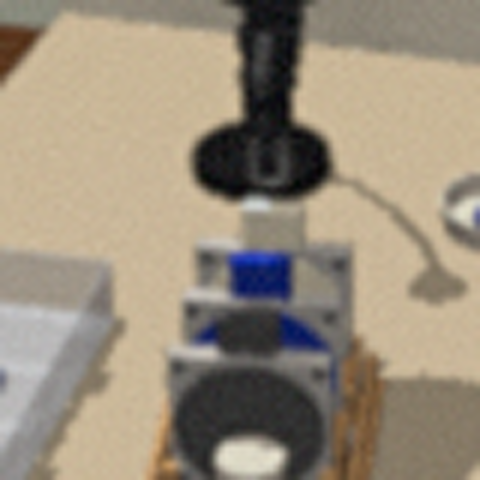

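View pics/top4.png

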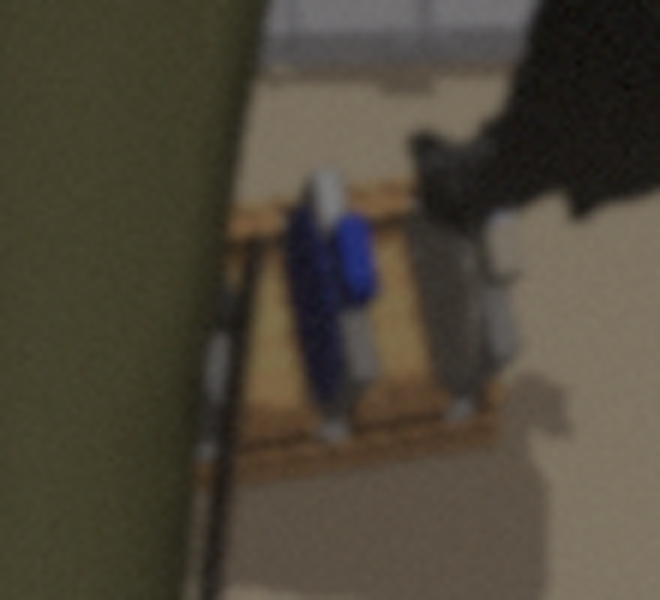

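```bash
python3 - <<'E'
from h import *
p=dict(np.load("top4.npz")); X,uv=pts(p,np.ones(p["depth"].shape,bool))
th=np.radians(10.7); ex=np.array([np.cos(th),np.sin(th)]); ey=np.array([-ex[1],ex[0]])
c=np.array([592,-274.])
for lo,hi in((185,200),(200,215),(215,240),(147,165)):
    m=(np.hypot(*(X[:,:2]-c).T)<70)&(X[:,2]>lo)&(X[:,2]<hi); q=X[m,:2]-c
    if m.sum(): print(lo,m.sum(),"along x",np.percentile(q@ex,[2,50,98]).round(1),"y",np.percentile(q@ey,[2,50,98]).round(1))
def proj(P):
    R=np.array(p["attitude"]);d=(np.array(P)-p["xyz"])@R; return cv2.projectPoints(np.array([[d[0],-d[1],-d[2]]]),np.zeros(3),np.zeros(3),p["K"],p["dist"])[0].ravel().round(1)
print(proj([592,-274,186]),proj([593,-277,156]))
E
```

```text
185 10 along x [-9.5 -6.6  3.1] y [-26.2 -20.8  26.2]
200 19 along x [-10.9  -7.6  -3.9] y [-25.3  21.9  32.6]
215 25 along x [-13.2 -10.    7.4] y [-24.7  27.4  47.7]
147 133 along x [-18.8  -4.   19.2] y [-8.9 57.3 68.7]
[355.  145.4] [353.3 148.3]
```

```bash
python3 -m jog '[{"linear":[0.0015,-0.003,-0.015],"angular":[0,0,0]},{"linear":[0.0015,-0.003,-0.032],"angular":[0,0,0]},{"linear":[0.0015,-0.003,-0.046],"angular":[0,0,0]},{"linear":[0.0015,-0.003,-0.056],"angular":[0,0,0]},{"linear":[0.0015,-0.003,-0.0625],"angular":[0,0,0]},{"linear":[0.0015,-0.003,-0.0625],"angular":[0,0,0]}]' 50; python3 -m jog '[{"linear":[0,0,0],"angular":[0,0,0]},{"linear":[0,0,0],"angular":[0,0,0]},{"linear":[0,0,0],"angular":[0,0,0]},{"linear":[0,0,0],"angular":[0,0,0]}]' 0 70
```

```text
time_s: 9.65
eef_pos: [593.9, -277.5, 124.3]
eef_rot: [[-0.983, -0.185, -0.001], [-0.185, 0.983, 0.0], [0.001, 0.0, -1.0]]
force: [-0.8, -0.4, -0.5]
finger_gap: 0.501
time_s: 10.15
eef_pos: [594.5, -277.5, 125.6]
eef_rot: [[-0.983, -0.186, 0.001], [-0.186, 0.983, -0.0], [-0.001, -0.001, -1.0]]
force: [0.2, 0.3, 3.9]
finger_gap: 0.153
```

Gripped: the opening is 13 mm, as expected for the tab. Lifting.

```bash
python3 -m jog '[{"linear":[0,0,0.005],"angular":[0,0,0]},{"linear":[0,0,0.02],"angular":[0,0,0]},{"linear":[0,0,0.045],"angular":[0,0,0]},{"linear":[0,0,0.08],"angular":[0,0,0]},{"linear":[0,0,0.115],"angular":[0,0,0]},{"linear":[0,0,0.145],"angular":[0,0,0]},{"linear":[0,0,0.165],"angular":[0,0,0]},{"linear":[0,0,0.17],"angular":[0,0,0]}]' 0 70
python3 -m jog '[{"linear":[-0.01,0.015,0.01],"angular":[0,0,-0.1]},{"linear":[-0.03,0.05,0.01],"angular":[0,0,-0.2]},{"linear":[-0.055,0.1,0.01],"angular":[0,0,-0.2]},{"linear":[-0.075,0.155,0.01],"angular":[0,0,-0.2]},{"linear":[-0.085,0.21,0.01],"angular":[0,0,-0.2]},{"linear":[-0.09,0.265,0.01],"angular":[0,0,-0.2]},{"linear":[-0.09,0.32,0.01],"angular":[0,0,-0.2]},{"linear":[-0.085,0.375,0.01],"angular":[0,0,-0.2]}]' 0 70
```

```text
time_s: 11.15
eef_pos: [594.3, -277.8, 296.6]
eef_rot: [[-0.983, -0.185, 0.002], [-0.185, 0.983, -0.001], [-0.002, -0.001, -1.0]]
force: [-0.3, 0.1, -4.7]
finger_gap: 0.15
time_s: 12.15
eef_pos: [508.3, 99.2, 304.4]
eef_rot: [[-0.987, -0.158, -0.0], [-0.158, 0.987, 0.0], [0.0, 0.0, -1.0]]
force: [1.7, 0.2, -5.3]
finger_gap: 0.157
```

```bash
python3 -m jog '[{"linear":[0.01,0.045,0],"angular":[0,0,0]},{"linear":[0.02,0.08,0],"angular":[0,0,0]},{"linear":[0.028,0.102,-0.01],"angular":[0,0,0]},{"linear":[0.032,0.112,-0.03],"angular":[0,0,0]},{"linear":[0.032,0.113,-0.055],"angular":[0,0,0]},{"linear":[0.032,0.113,-0.075],"angular":[0,0,0]},{"linear":[0.032,0.113,-0.085],"angular":[0,0,0]},{"linear":[0.032,0.113,-0.085],"angular":[0,0,0]}]' 0 70
cat > look.py <<'E'
import sys
from h import *
from plant import ctrl,vision,models
tag=sys.argv[1]
for n,(x,y,w,h) in dict(side=(190,180,100,110),top=(130,120,120,100)).items():
    p=vision.get_image(n); cv2.imwrite(f"pics/{n}{tag}.png",cv2.resize(p["pixels"][y:y+h,x:x+w,::-1],None,fx=5,fy=5,interpolation=cv2.INTER_CUBIC))
    np.savez(f"{n}{tag}.npz",**{k:np.array(v) for k,v in p.items()})
E
python3 look.py 5
```

```text
time_s: 13.15
eef_pos: [540.8, 209.7, 218.7]
eef_rot: [[-0.988, -0.157, -0.002], [-0.157, 0.988, -0.001], [0.002, -0.001, -1.0]]
force: [0.1, 0.5, -4.7]
finger_gap: 0.156
```

View pics/side5.png

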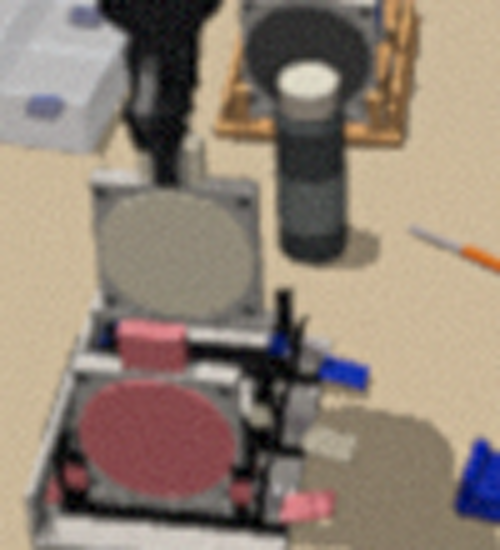

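View pics/top5.png

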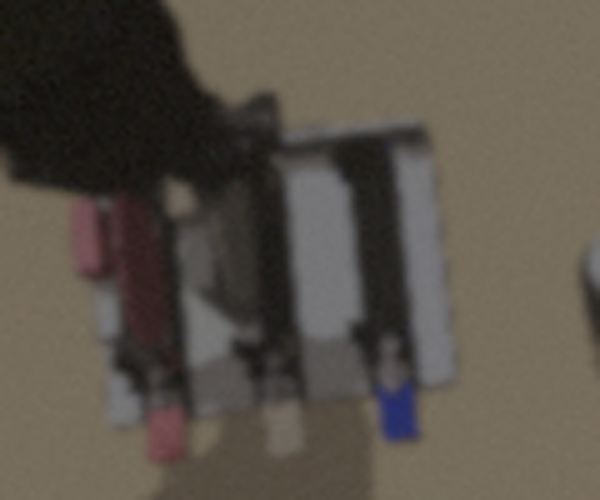

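The side view shows the white holder hanging upright behind and above the pink one, with its disc at crop (178,260). The fingers at (167,160) look a bit off the holder's centre, so I'll measure the holder's offset from the pink one by depth.

```bash
cat > off.py <<'E'
import sys
from h import *
tag=sys.argv[1]; cx,cy,z0=map(float,sys.argv[2:5]); yaw=float(sys.argv[5]) if len(sys.argv)>5 else 8.9
th=np.radians(yaw); ex=np.array([np.cos(th),np.sin(th)]); ey=np.array([-ex[1],ex[0]])
def rep(X,c,zl,zh,name):
    q=X[:,:2]-c; a=q@ex; b=q@ey
    m=(abs(a)<75)&(abs(b)<22)&(X[:,2]>zl)&(X[:,2]<zh)
    if m.sum()<10: print(name,"few",m.sum());return
    print(name,m.sum(),"x",np.percentile(a[m],[1,5,95,99]).round(1),"mid",np.percentile(a[m],[2,98]).mean().round(1),"y",np.percentile(b[m],[5,50,95]).round(1),"z",np.percentile(X[m,2],[2,98]).round(1))
    if m.sum()>30:
        s,i=np.polyfit(a[m],b[m],1); print("   yaw err deg",np.degrees(np.arctan(s)).round(1))
for n in("side","top"):
    p=dict(np.load(n+tag+".npz")); X,uv=pts(p,np.ones(p["depth"].shape,bool))
    print(n)
    rep(X,np.array([530.,280.8]),60,125,"pink frame(seated: x mid ref)")
    rep(X,np.array([530.,280.8]),150,170,"pink tabtop")
    rep(X,np.array([cx,cy]),z0+45,z0+108,"held frame")
    rep(X,np.array([cx,cy]),z0+108,z0+122,"held shoulder")
E
python3 off.py 5 541 210 104
```

```text
side
pink frame(seated: x mid ref) 562 x [-54.3 -49.   49.2  54. ] mid 0.9 y [ 5.2  9.9 14.6] z [ 61.4 124.1]
   yaw err deg 0.9
pink tabtop 78 x [-18.1 -16.8  18.8  22. ] mid 1.6 y [-3.5  6.9 12.2] z [150.6 164.5]
   yaw err deg -2.2
held frame 535 x [-51.7 -48.2  45.6  50.5] mid -1.0 y [ 3.2  7.6 12.1] z [150.6 211.2]
   yaw err deg 0.4
held shoulder 124 x [-51.5 -47.4  46.7  49.6] mid -0.4 y [-5.4  4.5 11.7] z [212.4 225.3]
   yaw err deg -0.4
top
pink frame(seated: x mid ref) 247 x [-57.1 -51.5  33.4  40.6] mid -8.0 y [-9.3 -7.9 10.7] z [ 61.6 123.5]
   yaw err deg -4.9
pink tabtop 94 x [-19.5 -18.3  17.5  19.8] mid -0.1 y [-6.2 -1.1  6.7] z [151. 165.]
   yaw err deg 0.6
held frame 143 x [-52.8 -52.5   8.2  18.1] mid -18.6 y [-10.9 -10.2  -0.7] z [151.2 211.1]
   yaw err deg -5.2
held shoulder 93 x [-52.5 -51.8 -13.9 -10.9] mid -31.9 y [-9.2 -3.6  3.7] z [212.6 225.2]
   yaw err deg -4.7
```

```bash
python3 -m jog '[{"linear":[0.001,0.0038,-0.01],"angular":[0,0,0.05]},{"linear":[0.001,0.0038,-0.022],"angular":[0,0,0.05]},{"linear":[0.001,0.0038,-0.032],"angular":[0,0,0.05]},{"linear":[0.001,0.0038,-0.038],"angular":[0,0,0.05]},{"linear":[0.001,0.0038,-0.042],"angular":[0,0,0.05]},{"linear":[0.001,0.0038,-0.046],"angular":[0,0,0.05]}]' 0 70; python3 look.py 6; python3 off.py 6 541 210 59
```

```text
time_s: 14.0
eef_pos: [542.3, 214.3, 173.8]
eef_rot: [[-0.986, -0.165, 0.0], [-0.165, 0.986, 0.0], [-0.001, 0.0, -1.0]]
force: [0.6, -0.0, -5.9]
finger_gap: 0.155
side
pink frame(seated: x mid ref) 562 x [-53.9 -49.4  48.4  54.4] mid 0.5 y [ 4.3 10.1 14.5] z [ 60.7 123.5]
   yaw err deg 0.9
pink tabtop 82 x [-17.9 -16.8  18.9  21.6] mid 1.4 y [-3.3  6.2 11.2] z [150.7 164.8]
   yaw err deg -1.1
held frame 489 x [-49.6 -46.9  48.   53. ] mid 1.7 y [ 6.6 11.8 16.1] z [106.4 165.3]
   yaw err deg 1.1
held shoulder 120 x [-49.  -45.4  48.4  51. ] mid 1.5 y [-1.4  9.6 15.2] z [167.5 178.5]
   yaw err deg -0.3
top
pink frame(seated: x mid ref) 211 x [-56.7 -52.5  21.2  29. ] mid -15.1 y [-9.2 -7.9 12. ] z [ 60.4 123.9]
   yaw err deg -6.5
pink tabtop 72 x [-19.8 -18.6   9.7  11.4] mid -4.1 y [-6.1 -0.7  6.1] z [152.8 165.2]
   yaw err deg 0.8
held frame 131 x [-51.2 -50.7   8.1  18.1] mid -17.6 y [-7.  -6.2  3.7] z [106.7 166.2]
   yaw err deg -5.4
held shoulder 78 x [-51.3 -49.7 -11.4  -7.2] mid -29.6 y [-5.4  0.3  7.1] z [168.9 178.5]
   yaw err deg -5.1
```

View pics/side6.png

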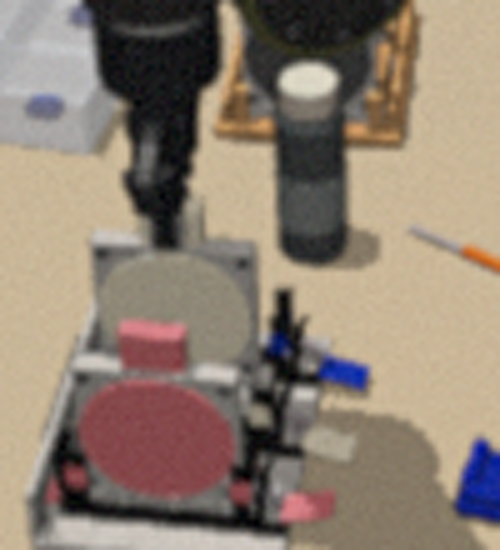

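View pics/top6.png

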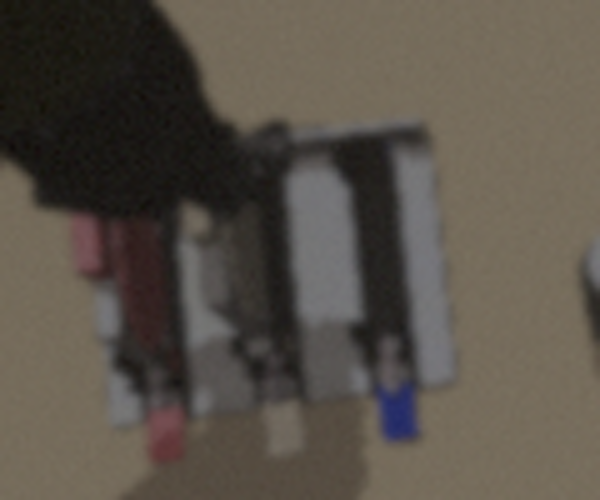

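The held holder is now aligned with the slot: about 1 mm off along x and about 0 across. I'll lower it slowly.

```bash
python3 -m jog '[{"linear":[-0.0005,0,-0.003],"angular":[0,0,0]},{"linear":[-0.0005,0,-0.007],"angular":[0,0,0]},{"linear":[-0.0005,0,-0.011],"angular":[0,0,0]},{"linear":[-0.0005,0,-0.015],"angular":[0,0,0]}]' 0 70;python3 -m jog '[{"linear":[0,0,-0.004],"angular":[0,0,0]},{"linear":[0,0,-0.008],"angular":[0,0,0]},{"linear":[0,0,-0.012],"angular":[0,0,0]},{"linear":[0,0,-0.014],"angular":[0,0,0]}]' 0 70
```

```text
time_s: 14.6
eef_pos: [541.6, 214.2, 158.5]
eef_rot: [[-0.986, -0.165, -0.0], [-0.165, 0.986, -0.0], [0.0, 0.0, -1.0]]
force: [0.1, -0.2, -4.6]
finger_gap: 0.153
time_s: 15.1
eef_pos: [541.5, 214.2, 144.4]
eef_rot: [[-0.986, -0.165, -0.0], [-0.165, 0.986, -0.0], [0.0, -0.0, -1.0]]
force: [0.0, -0.9, -4.0]
finger_gap: 0.154
```

```bash
python3 -m jog '[{"linear":[0,0,-0.003],"angular":[0,0,0]},{"linear":[0,0,-0.006],"angular":[0,0,0]},{"linear":[0,0,-0.009],"angular":[0,0,0]}]' 0 70;python3 -m jog '[{"linear":[0,0,-0.002],"angular":[0,0,0]},{"linear":[0,0,-0.004],"angular":[0,0,0]},{"linear":[0,0,-0.004],"angular":[0,0,0]}]' 0 70
```

```text
time_s: 15.48
eef_pos: [542.5, 214.4, 137.1]
eef_rot: [[-0.986, -0.165, 0.003], [-0.165, 0.986, 0.001], [-0.003, 0.0, -1.0]]
force: [1.9, -1.0, -1.0]
finger_gap: 0.15
time_s: 15.85
eef_pos: [541.2, 214.2, 131.8]
eef_rot: [[-0.986, -0.165, -0.001], [-0.165, 0.986, -0.0], [0.001, -0.0, -1.0]]
force: [-2.7, -0.7, 1.3]
finger_gap: 0.15
```

```bash
python3 -m jog '[{"linear":[0,0,-0.001],"angular":[0,0,0]},{"linear":[0,0,-0.0015],"angular":[0,0,0]},{"linear":[0,0,-0.0015],"angular":[0,0,0]}]' 0 70; python3 look.py 7; python3 off.py 7 541 210 18
```

```text
time_s: 16.23
eef_pos: [541.3, 214.2, 131.8]
eef_rot: [[-0.986, -0.165, 0.0], [-0.165, 0.986, 0.0], [-0.0, -0.0, -1.0]]
force: [-5.5, -1.5, 7.4]
finger_gap: 0.151
side
pink frame(seated: x mid ref) 548 x [-52.5 -49.2  49.3  54.4] mid 0.9 y [ 4.9  9.9 14.5] z [ 61.6 123.4]
   yaw err deg 1.4
pink tabtop 77 x [-18.5 -17.   19.2  21.3] mid 1.3 y [-3.7  5.9 10.6] z [150.8 165.1]
   yaw err deg -1.0
held frame 286 x [-54.8 -50.2  47.4  51.2] mid -0.5 y [ 5.3 11.  15.8] z [ 64.6 125. ]
   yaw err deg 1.5
held shoulder 106 x [-49.9 -47.2  48.3  51.6] mid 0.5 y [-1.3  8.6 16.7] z [126.2 138.7]
   yaw err deg 2.1
top
pink frame(seated: x mid ref) 183 x [-56.8 -51.8   8.8  14.9] mid -21.1 y [-9.6 -7.9 12.4] z [ 61.2 123.9]
   yaw err deg -7.9
pink tabtop 50 x [-19.  -18.5   0.1   2.6] mid -8.4 y [-6.5 -1.   6. ] z [150.4 165.4]
   yaw err deg -0.1
held frame 136 x [-56.  -52.4   3.   12.4] mid -24.2 y [-10.1  -6.3  15. ] z [ 65.  124.6]
   yaw err deg -8.5
held shoulder 70 x [-51.  -49.4 -16.  -10.5] mid -31.1 y [-5.3  0.7  8. ] z [126.6 136.2]
   yaw err deg -6.6
```

View pics/side7.png

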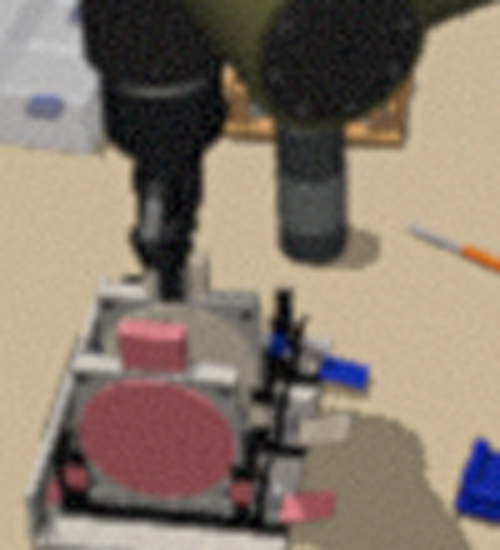

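View pics/top7.png

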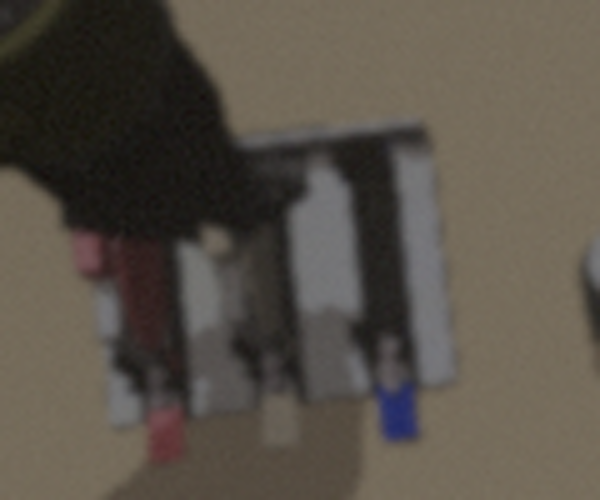

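The white pad at side crop (325,428) has snapped back to the tilted-up shape of the pink one. The holder bottomed out at TCP z 131.8 with a firm contact force. Releasing and retreating upward.

```bash
python3 -m jog '[{"linear":[0,0,0.0015],"angular":[0,0,0]},{"linear":[0,0,0.0015],"angular":[0,0,0]},{"linear":[0,0,0.0015],"angular":[0,0,0]}]' 45 70; python3 -m jog '[{"linear":[0,0,0.01],"angular":[0,0,0]},{"linear":[0,0,0.03],"angular":[0,0,0]},{"linear":[0,0,0.07],"angular":[0,0,0]},{"linear":[0,-0.02,0.11],"angular":[0,0,0.1]},{"linear":[0,-0.07,0.13],"angular":[0,0,0.1]},{"linear":[0,-0.12,0.13],"angular":[0,0,0.1]},{"linear":[0,-0.18,0.13],"angular":[0,0,0.1]},{"linear":[0,-0.24,0.13],"angular":[0,0,0.15]}]' 45; python3 look.py 8; python3 off.py 8 541 212 18
```

```text
time_s: 16.7
eef_pos: [541.7, 214.4, 131.7]
eef_rot: [[-0.986, -0.165, 0.0], [-0.165, 0.986, 0.0], [-0.0, 0.0, -1.0]]
force: [0.4, -0.1, 0.3]
finger_gap: 0.445
time_s: 17.7
eef_pos: [541.5, -27.5, 263.9]
eef_rot: [[-0.983, -0.186, 0.003], [-0.186, 0.983, 0.0], [-0.003, -0.0, -1.0]]
force: [0.3, -0.4, -0.2]
finger_gap: 0.448
side
pink frame(seated: x mid ref) 561 x [-53.4 -49.1  49.5  61.3] mid 1.3 y [ 4.2 10.2 14.9] z [ 60.8 123.7]
   yaw err deg 1.4
pink tabtop 75 x [-17.8 -16.   19.2  22. ] mid 1.9 y [-4.6  5.7 11.5] z [151.2 165. ]
   yaw err deg -0.2
held frame 277 x [-55.3 -50.2  48.3  51.5] mid -0.0 y [ 3.8  9.3 13.7] z [ 66.  125.3]
   yaw err deg 0.9
held shoulder 119 x [-50.5 -46.9  47.1  50.1] mid -0.4 y [-2.5  7.3 12.4] z [126.4 137.9]
   yaw err deg 0.4
top
pink frame(seated: x mid ref) few 0
pink tabtop few 0
held frame 32 x [-55.5 -53.   52.7  55.8] mid -0.1 y [-16.   -8.6  -7.6] z [63.6 79.7]
   yaw err deg 1.8
held shoulder few 0
```

View pics/side8.png

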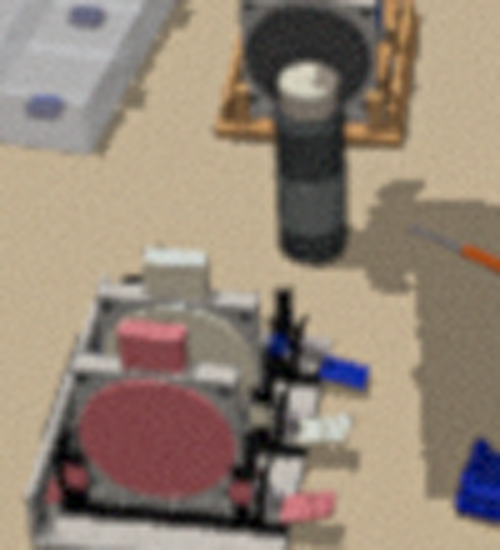

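View pics/top8.png

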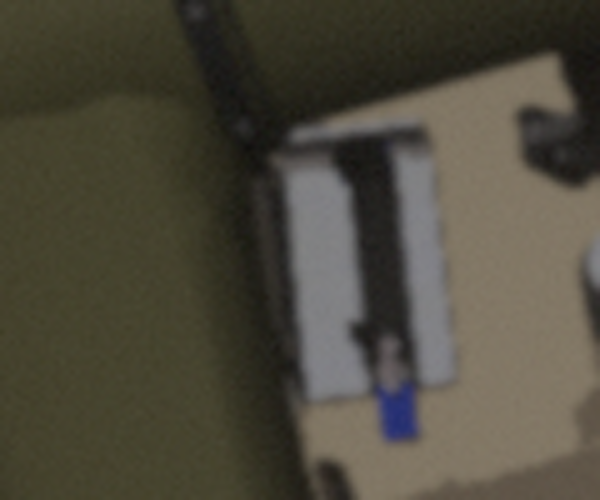

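Seated: the white pad at (325,428) is tilted up like pink's, and the holder stands level. Next, the blue holder.

```bash
python3 -m jog '[{"linear":[0.01,-0.04,0],"angular":[0,0,0]},{"linear":[0.02,-0.09,0],"angular":[0,0,0]},{"linear":[0.03,-0.14,0],"angular":[0,0,0]},{"linear":[0.037,-0.17,-0.02],"angular":[0,0,0]},{"linear":[0.0395,-0.1845,-0.05],"angular":[0,0,0]},{"linear":[0.0395,-0.1845,-0.075],"angular":[0,0,0]},{"linear":[0.0395,-0.1845,-0.08],"angular":[0,0,0]},{"linear":[0.0395,-0.1845,-0.08],"angular":[0,0,0]}]' 45; python3 - <<'E'
from plant import vision
from h import *
p=vision.get_image("top"); X,uv=pts(p,np.ones(p["depth"].shape,bool))
cv2.imwrite("pics/top9.png",cv2.resize(p["pixels"][100:210,270:380,::-1],None,fx=5,fy=5,interpolation=cv2.INTER_CUBIC))
th=np.radians(10.7); ex=np.array([np.cos(th),np.sin(th)]); ey=np.array([-ex[1],ex[0]])
c=np.array([581.,-212.2])
for lo,hi in((180,200),(200,215),(215,240),(147,165)):
    m=(np.hypot(*(X[:,:2]-c).T)<55)&(X[:,2]>lo)&(X[:,2]<hi); q=X[m,:2]-c
    if m.sum(): print(lo,m.sum(),"along x",np.percentile(q@ex,[2,50,98]).round(1),"y",np.percentile(q@ey,[2,50,98]).round(1))
E
```

```text
time_s: 18.8
eef_pos: [581.5, -210.1, 183.3]
eef_rot: [[-0.983, -0.186, 0.001], [-0.186, 0.983, -0.001], [-0.001, -0.001, -1.0]]
force: [-0.1, -0.4, -0.2]
finger_gap: 0.45
180 13 along x [-10.6  -7.8  -1.5] y [-22.2 -18.8  30.7]
200 14 along x [-11.   -9.4  -5. ] y [-22.7  25.   33.2]
215 43 along x [-13.2  -5.1   7. ] y [-45.2  32.2  47.4]
147 58 along x [-19.3  -7.6   6.1] y [-7.2  0.7  6.8]
```

View pics/top9.png

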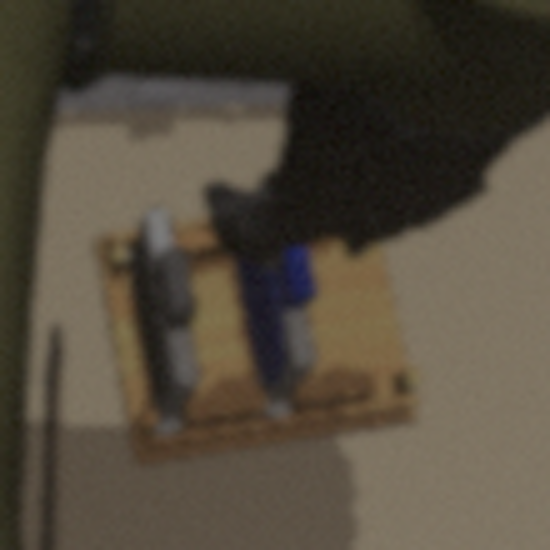

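Top view: the blue tab at crop (297,270) lies between the fingers, and the white one's stand slot is empty. I'll shift -2 mm in y, descend and grip.

```bash
python3 -m jog '[{"linear":[-0.0005,-0.002,-0.015],"angular":[0,0,0]},{"linear":[-0.0005,-0.002,-0.03],"angular":[0,0,0]},{"linear":[-0.0005,-0.002,-0.044],"angular":[0,0,0]},{"linear":[-0.0005,-0.002,-0.053],"angular":[0,0,0]},{"linear":[-0.0005,-0.002,-0.0595],"angular":[0,0,0]},{"linear":[-0.0005,-0.002,-0.0595],"angular":[0,0,0]}]' 45; python3 -m jog '[{"linear":[0,0,0],"angular":[0,0,0]},{"linear":[0,0,0],"angular":[0,0,0]},{"linear":[0,0,0],"angular":[0,0,0]},{"linear":[0,0,0],"angular":[0,0,0]}]' 0 70
```

```text
time_s: 19.6
eef_pos: [580.4, -212.2, 121.8]
eef_rot: [[-0.983, -0.185, -0.001], [-0.185, 0.983, 0.0], [0.001, 0.0, -1.0]]
force: [0.4, 0.0, 0.8]
finger_gap: 0.448
time_s: 20.1
eef_pos: [581.0, -212.3, 123.0]
eef_rot: [[-0.983, -0.185, 0.001], [-0.185, 0.983, -0.0], [-0.001, -0.0, -1.0]]
force: [0.6, 0.4, 2.9]
finger_gap: 0.151
```

```bash
python3 -m jog '[{"linear":[0,0,0.005],"angular":[0,0,0]},{"linear":[0,0,0.02],"angular":[0,0,0]},{"linear":[0,0,0.045],"angular":[0,0,0]},{"linear":[0,0,0.08],"angular":[0,0,0]},{"linear":[0,0,0.115],"angular":[0,0,0]},{"linear":[0,0,0.145],"angular":[0,0,0]},{"linear":[0,0,0.17],"angular":[0,0,0]},{"linear":[0,0,0.18],"angular":[0,0,0]}]' 0 70
python3 -m jog '[{"linear":[-0.01,0.015,0],"angular":[0,0,-0.1]},{"linear":[-0.03,0.05,0],"angular":[0,0,-0.2]},{"linear":[-0.05,0.1,0],"angular":[0,0,-0.2]},{"linear":[-0.06,0.155,0],"angular":[0,0,-0.2]},{"linear":[-0.065,0.21,0],"angular":[0,0,-0.2]},{"linear":[-0.065,0.26,0],"angular":[0,0,-0.2]},{"linear":[-0.055,0.3,0],"angular":[0,0,-0.2]},{"linear":[-0.045,0.33,0],"angular":[0,0,-0.2]}]' 0 70
python3 -m jog '[{"linear":[0.01,0.015,-0.005],"angular":[0,0,0]},{"linear":[0.015,0.024,-0.025],"angular":[0,0,0]},{"linear":[0.017,0.0275,-0.055],"angular":[0,0,0]},{"linear":[0.017,0.0275,-0.075],"angular":[0,0,0]},{"linear":[0.017,0.0275,-0.085],"angular":[0,0,0]},{"linear":[0.017,0.0275,-0.085],"angular":[0,0,0]}]' 0 70
python3 look.py 10; python3 off.py 10 553 145.3 107
```

```text
time_s: 21.1
eef_pos: [580.8, -212.4, 304.6]
eef_rot: [[-0.983, -0.185, 0.003], [-0.185, 0.983, -0.0], [-0.002, -0.001, -1.0]]
force: [1.1, 0.6, -2.4]
finger_gap: 0.153
time_s: 22.1
eef_pos: [535.3, 119.6, 301.7]
eef_rot: [[-0.987, -0.159, -0.001], [-0.159, 0.987, 0.0], [0.001, 0.0, -1.0]]
force: [0.4, -0.9, -1.4]
finger_gap: 0.154
time_s: 22.85
eef_pos: [552.3, 144.6, 216.3]
eef_rot: [[-0.988, -0.157, -0.001], [-0.157, 0.988, -0.001], [0.001, -0.001, -1.0]]
force: [-0.7, 0.4, -1.3]
finger_gap: 0.156
side
pink frame(seated: x mid ref) 553 x [-53.8 -49.1  48.7  54.3] mid 1.2 y [ 4.5  9.9 14.7] z [ 60.9 123.2]
   yaw err deg 1.0
pink tabtop 81 x [-18.1 -15.8  19.8  21.2] mid 1.4 y [-5.   7.2 12.2] z [150.5 165.4]
   yaw err deg -2.3
held frame 517 x [-51.3 -48.2  46.4  51. ] mid -0.5 y [ 1.9  6.9 11.5] z [153.5 213.7]
   yaw err deg 1.0
held shoulder 104 x [-49.1 -46.7  46.2  50.1] mid 0.4 y [-5.4  4.1 15.6] z [215.2 228. ]
   yaw err deg -0.4
top
pink frame(seated: x mid ref) 272 x [-55.5 -51.4  49.   64.9] mid 1.2 y [-10.7  -8.    4.8] z [ 60.4 124. ]
   yaw err deg -3.5
pink tabtop 90 x [-19.3 -18.1  18.7  19.5] mid 0.1 y [-6.1 -0.3  6.5] z [151.9 165. ]
   yaw err deg 1.1
held frame 108 x [-52.1 -51.8   0.9   7.6] mid -23.5 y [-11.3 -10.4   2.1] z [153.6 214. ]
   yaw err deg -8.1
held shoulder 85 x [-51.5 -49.8 -11.9  -8.5] mid -30.6 y [-9.1 -2.8  4.1] z [215.8 228.6]
   yaw err deg 0.2
```

View pics/side10.png

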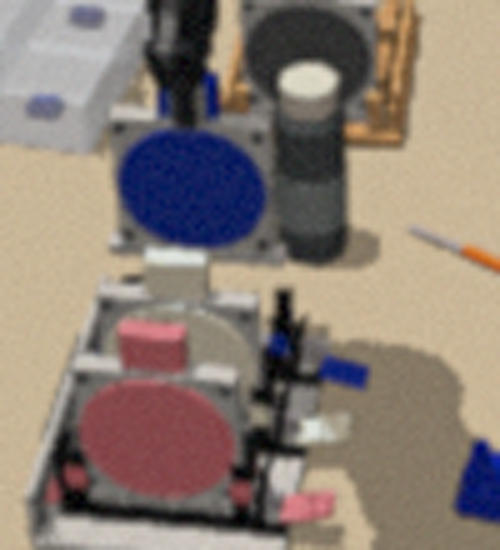

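View pics/top10.png

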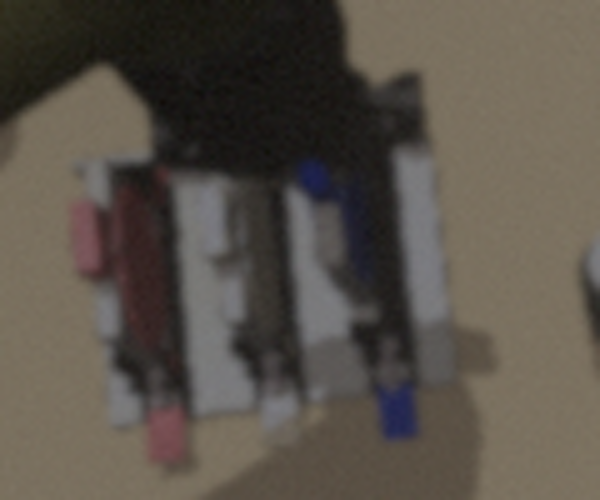

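The blue holder hangs over the blue slot, within about 1 mm relative to the seated white one. The blue pad at side crop (345,373) still slopes down, so the latch is open. Lowering.

```bash
python3 -m jog '[{"linear":[0,0.0003,-0.01],"angular":[0,0,0.05]},{"linear":[0,0.0003,-0.022],"angular":[0,0,0.05]},{"linear":[0,0.0003,-0.032],"angular":[0,0,0.05]},{"linear":[0,0.0003,-0.039],"angular":[0,0,0.05]},{"linear":[0,0.0003,-0.043],"angular":[0,0,0.05]},{"linear":[0,0.0003,-0.047],"angular":[0,0,0.05]}]' 0 70; python3 -m jog '[{"linear":[0,0,-0.004],"angular":[0,0,0]},{"linear":[0,0,-0.008],"angular":[0,0,0]},{"linear":[0,0,-0.012],"angular":[0,0,0]},{"linear":[0,0,-0.015],"angular":[0,0,0]}]' 0 70
```

```text
time_s: 23.7
eef_pos: [552.8, 145.5, 170.5]
eef_rot: [[-0.986, -0.165, 0.001], [-0.165, 0.986, -0.0], [-0.001, -0.0, -1.0]]
force: [0.6, -0.5, -1.3]
finger_gap: 0.156
time_s: 24.2
eef_pos: [552.4, 145.4, 155.0]
eef_rot: [[-0.986, -0.165, -0.001], [-0.165, 0.986, -0.0], [0.001, -0.0, -1.0]]
force: [-0.3, -1.6, -0.8]
finger_gap: 0.151
```

```bash
python3 -m jog '[{"linear":[0,0,-0.004],"angular":[0,0,0]},{"linear":[0,0,-0.008],"angular":[0,0,0]},{"linear":[0,0,-0.012],"angular":[0,0,0]},{"linear":[0,0,-0.013],"angular":[0,0,0]}]' 0 70; python3 -m jog '[{"linear":[0,0,-0.003],"angular":[0,0,0]},{"linear":[0,0,-0.006],"angular":[0,0,0]},{"linear":[0,0,-0.009],"angular":[0,0,0]}]' 0 70;python3 -m jog '[{"linear":[0,0,-0.002],"angular":[0,0,0]},{"linear":[0,0,-0.004],"angular":[0,0,0]},{"linear":[0,0,-0.004],"angular":[0,0,0]}]' 0 70
```

```text
time_s: 24.7
eef_pos: [552.5, 145.5, 141.8]
eef_rot: [[-0.986, -0.165, -0.0], [-0.165, 0.986, -0.0], [0.0, -0.0, -1.0]]
force: [-1.7, -1.6, 0.2]
finger_gap: 0.146
time_s: 25.08
eef_pos: [553.3, 145.5, 136.6]
eef_rot: [[-0.986, -0.165, 0.003], [-0.165, 0.986, 0.0], [-0.003, -0.0, -1.0]]
force: [-8.5, -2.9, 16.3]
finger_gap: 0.153
time_s: 25.45
eef_pos: [552.6, 145.5, 129.2]
eef_rot: [[-0.986, -0.165, -0.0], [-0.165, 0.986, -0.0], [0.0, -0.0, -1.0]]
force: [-3.6, -2.0, 2.0]
finger_gap: 0.153
```

```bash
python3 -m jog '[{"linear":[0,0,-0.001],"angular":[0,0,0]},{"linear":[0,0,-0.002],"angular":[0,0,0]},{"linear":[0,0,-0.002],"angular":[0,0,0]}]' 0 70; python3 look.py 11; python3 off.py 11 553 145.3 18
```

```text
time_s: 25.82
eef_pos: [552.7, 145.5, 129.2]
eef_rot: [[-0.986, -0.165, 0.001], [-0.165, 0.986, -0.0], [-0.001, -0.0, -1.0]]
force: [-7.6, -2.2, 10.9]
finger_gap: 0.155
side
pink frame(seated: x mid ref) 563 x [-53.  -48.9  49.5  57.3] mid 1.3 y [ 4.4  9.9 14.4] z [ 60.8 123.3]
   yaw err deg 0.9
pink tabtop 79 x [-18.3 -17.6  19.5  21.5] mid 1.2 y [-2.6  5.7 11.9] z [150.3 166.5]
   yaw err deg -3.0
held frame 249 x [-56.2 -50.7  48.   51.3] mid -2.3 y [-0.4  7.1 13.3] z [ 65.2 124.9]
   yaw err deg 1.3
held shoulder 102 x [-49.6 -46.7  47.6  49.5] mid 0.1 y [-5.4  4.2 15.5] z [126.1 139.1]
   yaw err deg 0.1
top
pink frame(seated: x mid ref) 267 x [-56.1 -51.5  47.5  57.4] mid -0.8 y [-10.8  -7.9   8. ] z [ 61.4 123.4]
   yaw err deg -4.1
pink tabtop 93 x [-19.5 -18.5  18.   18.6] mid -0.4 y [-6.5 -1.   6.6] z [151.2 165.4]
   yaw err deg 0.3
held frame 105 x [-59.1 -56.9  -2.4   6. ] mid -27.4 y [-13.1 -10.   10.8] z [ 63.7 125. ]
   yaw err deg -9.2
held shoulder 77 x [-51.5 -50.7 -10.4  -6.7] mid -29.3 y [-9.5 -2.9  5.8] z [127.2 139.5]
   yaw err deg -0.5
```

View pics/side11.png

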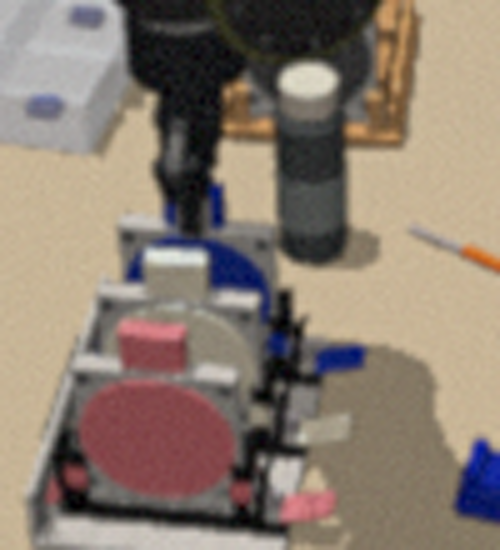

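The blue pad, crop (340,358), has snapped up and the holder is on the floor (z unchanged under about 13 N). Release, retreat to a clear place and check.

```bash
python3 -m jog '[{"linear":[0,0,0.002],"angular":[0,0,0]},{"linear":[0,0,0.002],"angular":[0,0,0]},{"linear":[0,0,0.002],"angular":[0,0,0]}]' 45 70; python3 -m jog '[{"linear":[0,0,0.01],"angular":[0,0,0]},{"linear":[0,0,0.03],"angular":[0,0,0]},{"linear":[0,0,0.07],"angular":[0,0,0]},{"linear":[-0.01,-0.01,0.12],"angular":[0,0,0]},{"linear":[-0.04,-0.05,0.16],"angular":[0,0,0]},{"linear":[-0.08,-0.1,0.17],"angular":[0,0,0]},{"linear":[-0.11,-0.15,0.17],"angular":[0,0,0]},{"linear":[-0.13,-0.2,0.17],"angular":[0,0,0]}]' 45
python3 -m jog '[{"linear":[0,-0.05,0],"angular":[0,0,0]},{"linear":[0,-0.10,0],"angular":[0,0,0]},{"linear":[0,-0.15,0],"angular":[0,0,0]},{"linear":[0,-0.2,0],"angular":[0,0,0]},{"linear":[0,-0.24,0],"angular":[0,0,0]},{"linear":[0,-0.26,0],"angular":[0,0,0]},{"linear":[0,-0.26,0],"angular":[0,0,0]}]' 45
python3 look.py 12; python3 - <<'E'
from h import *
from plant import ctrl,vision,models
for n in("top","side"):
    p=vision.get_image(n); cv2.imwrite(f"pics/full_{n}.png",p["pixels"][:,:,::-1])
    X,uv=pts(p,np.ones(p["depth"].shape,bool))
    for t,c in dict(pink=(530,281),white=(541.5,213),blue=(552.7,144.5)).items():
        q=X[:,:2]-c; m=(abs(q[:,0])<25)&(abs(q[:,1])<12)&(X[:,2]>150)&(X[:,2]<180)
        if m.sum(): print(n,t,"tabtop",X[m].mean(0).round(1),np.median(X[m,2]).round(1))
    for t,c in dict(pink=(433,267),white=(445,198),blue=(456,129)).items():
        q=X[:,:2]-c; m=(np.hypot(*q.T)<7)&(X[:,2]>8)
        if m.sum(): print(n,t,"pad z",np.median(X[m,2]).round(1),m.sum())
    for t in ["spray_can","cast","impression","knife","phone","bottle"]:
        r=models.pinpoint(p,t); print(t,[(np.round(d["xyz"]).tolist(),round(d["score"],2)) for d in r[:1]])
print(ctrl.get_state()["time_s"],ctrl.get_state()["force"])
E
```

```text
time_s: 26.3
eef_pos: [552.8, 145.9, 128.9]
eef_rot: [[-0.986, -0.165, 0.0], [-0.165, 0.986, 0.0], [-0.0, 0.0, -1.0]]
force: [0.1, 0.9, -0.1]
finger_gap: 0.451
time_s: 27.3
eef_pos: [421.3, -55.9, 302.0]
eef_rot: [[-0.986, -0.166, 0.005], [-0.166, 0.986, 0.001], [-0.005, 0.0, -1.0]]
force: [1.8, -0.3, -0.2]
finger_gap: 0.448
time_s: 28.18
eef_pos: [422.3, -315.6, 300.3]
eef_rot: [[-0.987, -0.162, 0.0], [-0.162, 0.987, -0.0], [-0.0, -0.001, -1.0]]
force: [0.9, 1.2, 0.3]
finger_gap: 0.448
top pink tabtop [530.4 280.2 160.7] 161.6
top white tabtop [539.3 211.1 160.8] 161.9
top blue tabtop [551.6 143.  161.2] 161.9
top pink pad z 29.8 14
top white pad z 29.9 16
top blue pad z 29.9 16
spray_can [([541.0, 214.0, 11.0], 0.7)]
cast [([442.0, 196.0, 33.0], 0.45)]
impression [([328.0, 201.0, -1.0], 0.85)]
knife [([376.0, -12.0, 1.0], 0.61)]
phone [([361.0, -454.0, 1.0], 0.65)]
bottle [([657.0, 419.0, -2.0], 0.84)]
side pink tabtop [530.2 285.6 158.6] 159.1
side white tabtop [539.3 216.6 159.1] 159.7
side blue tabtop [552.4 148.9 158.7] 159.8
side pink pad z 30.4 12
side white pad z 29.9 11
side blue pad z 28.5 7
spray_can [([526.0, -6.0, 3.0], 0.76)]
cast [([332.0, -162.0, 1.0], 0.6)]
impression [([325.0, 205.0, -2.0], 0.56)]
knife [([367.0, -10.0, -2.0], 0.63)]
phone [([359.0, -449.0, -3.0], 0.73)]
bottle [([658.0, 417.0, -5.0], 0.91)]
28.975 [-0.47712705  0.29376725  0.78671986]
```

View pics/side12.png

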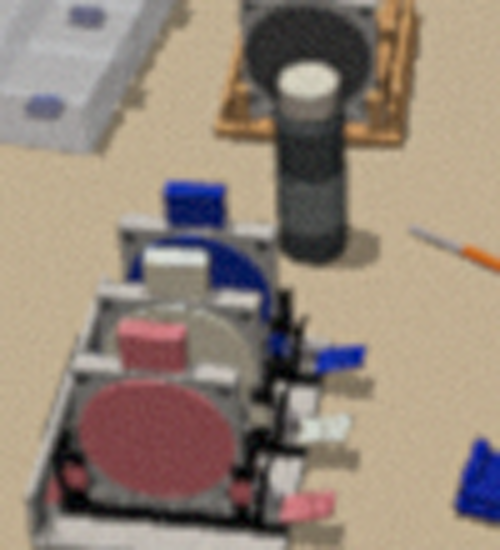

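View pics/full_top.png

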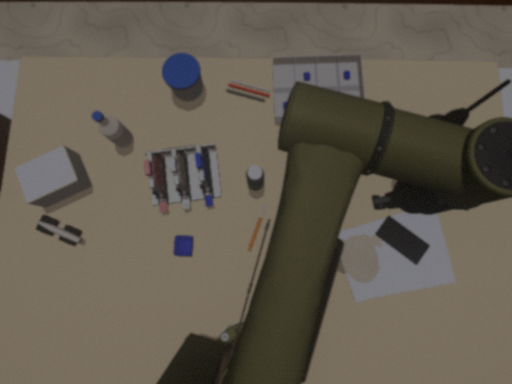

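View pics/top12.png

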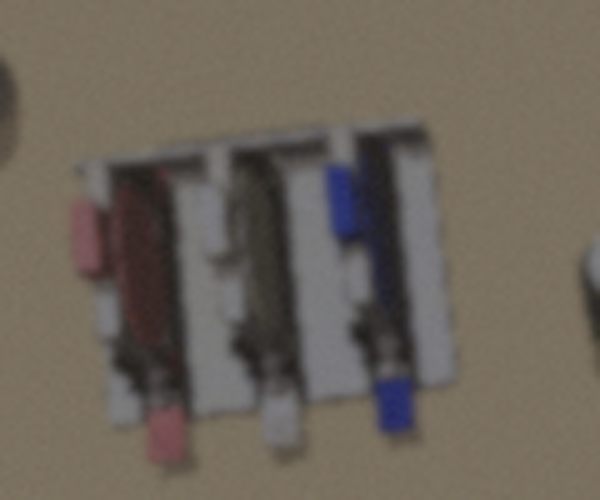

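All three tab tops are at about 162 mm and all three pads at about 30 mm (shut). Bystanders are unmoved and the arm is clear, so I'm handing in.

```bash
python3 -c "
from plant import ctrl
print(ctrl.finish_job())"
```

```text
the job is handed in; nothing more can be done
None
```

The white and blue holders are seated in their own slots with both latches snapped shut. I handed the job in at about 29 s of the 72 s allowed.

- **What I did:** I pressed both latches open by their thumb pads with shut fingers, white then blue. I then moved the white holder, then the blue one, from the stand to its slot, lowered each slowly and pressed it to the floor of the slot. The largest force I read while pressing was about 18 N (limit 120 N).
- **Last checks:** In the top view all three tab tops stand at 161.6–161.9 mm (the text says 162). Both new pads read about 30 mm, the same height as the pink one, so shut. Both pads also show tilted up in the pictures. The gripper was empty and clear of everything.
- **Bystanders:** The pink holder, spray can, cast, impression, knife, phone and bottle are where they were, within measuring error. The grey holder showed undisturbed in the side picture, but I did not measure it again because the arm hid it from the top camera.
- **Disagreements:** The network's last top-view guesses for the can and the cast landed on the magazine. The side view puts both in their old places, so I took those as false detections. Side-view depth reads the tab tops about 2 mm lower than the top view, but equally for all three.

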